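# Weigh a charge of stones for the barrel polisher

## Task

Draw the scoop of stones out of the plywood bay by its cross-bar, put it down on the open bench and let go; then take it by its wooden handle and pour stones over its spout into the copper pan until their weight brings the pan down onto its stop and it stays there. Spill no stones (any you have not poured stay in the scoop), do not push the pan down with the scoop or the gripper, set the scoop down level on the open bench outside the bay and let go, and leave the other things on the bench where they are.

Things in the scene. Friction and masses are not known exactly. Their poses are not given: they have to be found in the camera images.
- scoop: Open aluminium scoop holding six stones, 84 mm wide (x), 207 mm long (y); walls 3 mm thick, 42 mm high; 0.47 kg full. Origin under the middle of its flat floor (95 mm long, 3 mm thick). -y points to the spout, +y to the handle. Before the floor a ramp, 40 mm long, rises at 15 degrees to the spout edge: level, stones stay in; most roll out at 25 to 60 degrees of tilt. Starts handle end in the bay.
- scoop_bar (a point): Middle of the aluminium bar bridging the scoop's walls near the spout: 84 mm long in x, 10 mm wide in y, 8 mm tall, 66 mm above the scoop's underside, 75 mm to -y of its origin. The stones pass under it. Axes as scoop.
- scoop_handle (a point): Grip point in the flat dark wooden handle: 72 mm long (y 48 to 120 mm from the scoop's origin), 14 mm wide in x, 22 mm tall, centre 31 mm above the scoop's underside; the point is 85 mm to +y of the origin. Grip it across x with 80 N or more, as the load hangs out in front. Axes as scoop.
- scoop_spout (a point): Middle of the spout edge, 87.5 mm to -y of the scoop's origin, 14 mm above its underside; the spout is 78 mm wide inside.
- scoop_in (a point): Top of the scoop's floor, above its origin.
- bay: Fixed plywood bay on the bench, 184 mm wide (x, 160 inside), 135 mm deep (y), no floor, open towards -y, roof underside 85 mm and top 95 mm up, a 30 mm high box on the back of the roof. Origin on the bench at the middle of its mouth; +y points into it. The scoop's handle starts under the roof. The bench is clear for 250 mm in front of the mouth.
- scale: Fixed spring scale. Origin on the bench under the pan's middle; +x points to its upright: base 250 x 150 x 12 mm, spring balance tube (22 mm thick, 108 mm to +x, 152 to 255 mm high) and steel column (18 mm diameter, 150 mm to +x, 277 mm high). The other sides and the space over the pan are open: pour along its y, the handle to +y or -y.
- pan (a joint): How far the copper pan has sunk on its spring, in m: 0 is up (empty), 0.030 is down on its hard stop. It starts to sink at about 120 g and reaches the stop at about 215 g (four or five stones).
- pan_in (a point): Middle of the pan's floor, 89 mm above the bench when up. The pan is round and open above, 140 mm in diameter at the floor, 156 mm over the rim, walls 3 mm. Axes as scale.
- pan_rim (a point): Middle of the pan's mouth, 41 mm above its floor (130 mm above the bench when up).
- stone1: A grey-brown rounded stone, 38 x 30 x 30 mm, about 52 g (hidden, 44 to 60 g); origin at its centre. Starts in the scoop.
- stone2: A grey-brown rounded stone, 38 x 30 x 30 mm, about 52 g (hidden, 44 to 60 g); origin at its centre. Starts in the scoop.
- stone3: A grey-brown rounded stone, 38 x 30 x 30 mm, about 52 g (hidden, 44 to 60 g); origin at its centre. Starts in the scoop.
- stone4: A grey-brown rounded stone, 38 x 30 x 30 mm, about 52 g (hidden, 44 to 60 g); origin at its centre. Starts in the scoop.
- stone5: A grey-brown rounded stone, 38 x 30 x 30 mm, about 52 g (hidden, 44 to 60 g); origin at its centre. Starts in the scoop.
- stone6: A grey-brown rounded stone, 38 x 30 x 30 mm, about 52 g (hidden, 44 to 60 g); origin at its centre. Starts in the scoop.
- hammer: Bystander: hammer lying on the far side of the bench. Origin at its underside's middle.
- snips: Bystander: dark snips, 180 mm long, lying. Origin at its underside's middle.
- flux_bottle: Bystander: amber bottle, 54 mm in diameter, 120 mm high, standing to one side. Origin at its underside's middle.
- bowl: Bystander: white bowl, 110 mm in diameter, 45 mm high, to one side. Origin at its underside's middle.
- brush: Bystander: brush lying beyond the scale. Origin at its underside's middle.

How it is judged:
On the way, in this order (a step that is already met when the one before it is completed fails the run):
1. the scoop, with all its stones, is out of the bay (its handle's grip point at least 30 mm in front of the mouth), standing level on the bench, let go of and still (height (world z) of scoop below 0.006 m and angle between scoop's own z axis and vertical below 0.08 rad and contact force between the fingers and scoop below 0.1 N and y of scoop_handle in the frame of bay below -0.03 m and linear speed of scoop below 0.02 m/s and z of each of stone1, stone2, stone3, stone4, stone5, stone6 in the frame of scoop above 0.008 m and distance between each of stone1, stone2, stone3, stone4, stone5, stone6 and scoop_in below 0.09 m), for 0.2 s.
2. the scoop is taken by its wooden handle (gripper within 60 mm of the grip point) and lifted, the handle at least 120 mm above the bench (height (world z) of scoop_handle above 0.12 m and distance between the grasp point and scoop_handle below 0.06 m), for 0.2 s.
3. the weight of the stones has brought the pan down onto its stop (sunk more than 27 mm), neither the scoop nor the robot touching it (value of joint pan above 0.027 m and contact force between each of scoop, the arm, the fingers and scale below 0.1 N), for 0.3 s.
At the end, for the whole second after the job is handed in: The pan is down on its stop (sunk more than 27 mm of 30), every stone lies in the pan or is still in the scoop, and the scoop stands level (within 0.08 rad) on the bench with its handle's grip point at least 30 mm in front of the bay's mouth, still and let go of (value of joint pan above 0.027 m and contact force between the fingers and scoop below 0.1 N and y of scoop_handle in the frame of bay below -0.03 m and linear speed of scoop below 0.02 m/s and height (world z) of scoop below 0.006 m and angle between scoop's own z axis and vertical below 0.08 rad and ((horizontal distance between stone1 and pan_in below 0.072 m and z of stone1 in the frame of pan_in between 0.005 and 0.06 m) or (z of stone1 in the frame of scoop above 0.008 m and distance between stone1 and scoop_in below 0.09 m)) and ((horizontal distance between stone2 and pan_in below 0.072 m and z of stone2 in the frame of pan_in between 0.005 and 0.06 m) or (z of stone2 in the frame of scoop above 0.008 m and distance between stone2 and scoop_in below 0.09 m)) and ((horizontal distance between stone3 and pan_in below 0.072 m and z of stone3 in the frame of pan_in between 0.005 and 0.06 m) or (z of stone3 in the frame of scoop above 0.008 m and distance between stone3 and scoop_in below 0.09 m)) and ((horizontal distance between stone4 and pan_in below 0.072 m and z of stone4 in the frame of pan_in between 0.005 and 0.06 m) or (z of stone4 in the frame of scoop above 0.008 m and distance between stone4 and scoop_in below 0.09 m)) and ((horizontal distance between stone5 and pan_in below 0.072 m and z of stone5 in the frame of pan_in between 0.005 and 0.06 m) or (z of stone5 in the frame of scoop above 0.008 m and distance between stone5 and scoop_in below 0.09 m)) and ((horizontal distance between stone6 and pan_in below 0.072 m and z of stone6 in the frame of pan_in between 0.005 and 0.06 m) or (z of stone6 in the frame of scoop above 0.008 m and distance between stone6 and scoop_in below 0.09 m))); the robot touches nothing.
It fails at once if the pan or scale is pushed with the scoop or the robot (more than 2 N) (contact force between any of scoop, the arm, the fingers and scale above 2 N).
It fails at once if a stone is spilled onto the bench or anywhere outside pan and scoop (a stone's centre lower than 16.5 mm above the bench) (height (world z) of any of stone1, stone2, stone3, stone4, stone5, stone6 below 0.0165 m).
It fails at once if a bystander is moved more than 30 mm (distance of any of hammer, snips, flux_bottle, bowl, brush from where it was at the start of the episode above 0.03 m).
It also fails if it takes over 61 s, if anything falls off the work surface, if the arm or the gripper's body presses on something with over 40 N, if the wrist force passes 120 N, or if a joint passes its speed limit or range.

## Robot

A 6-joint arm with a two-finger parallel gripper is mounted at the origin on the work surface. World frame = base frame: x ahead of the robot, y to its left, z up, the work surface at z = 0. Lengths are in m, angles in rad, forces in N, time in s.
With the tool pointing down it reaches from about 0.3 to 1 m from the base axis. Payload 5.1 kg.
Tool frame: the origin (TCP) lies at the centre of the arm's flange, where the gripper is bolted on; the fingertips stand 190 mm ahead of it and the grasp point (between the pads) lies 171 mm ahead of it; z points along the fingers, y is the line along which they close (so a half turn about z gives the same grasp; the last joint's range is limited). The gripper opens to 95 mm and grips with 3 to 60 N. Pads are 20 mm wide; open, the fingers measure 119 mm over their backs; the gripper's body (75 mm by 180 mm) begins 59 mm behind the grasp point.
Start: joints at [1.262, 0.124, 1.65, -0, 1.367, -0.083], TCP at [0.146, 0.633, 0.405] pointing down, gripper open.
Joint ranges: [-2.61, 2.61], [-1.02, 2.33], [0.03, 2.71], [-1.35, 4.49], [0.32, 2.68], [-2.91, 2.91]. Speed limits (rad/s): [2.57, 2.57, 3.14, 3.14, 3.14, 3.14].

## Interface

Orientations are given as a unit quaternion [w, x, y, z].
In Python, from rig import sense, camera, camera_params, sign_off gives the robot as it stands.
- The arm moves only by the shell command python3 -m creep 'ROWS' [FORCE]. ROWS is JSON, a list of rows, each an object with "travel": the shift along the tool's x, y, z in cm, a list of three; "twist": the turn about the tool's z in rad; "jaw": the closure, from 0 (fully open) to 1 (shut). A call has exactly 8 rows; each row shifts and turns the commanded pose from where the row before left it, along the tool's axes as they then stand; what a row does not reach is not made up. A row lasts 1/10 s, in which the tool goes at most 50 mm and 8.59 degrees, less where a joint would pass 70% of its speed; a pose out of reach is approached as far as the arm can. A call is refused whole if a number of a shift passes 5 or a number of a turn 0.15, either way. A call with a gripper value outside its range is refused whole. The fingers move at their own pace and stop on an object; FORCE is the grip in N (left out, the last holds). Time passes only in rows, so rows that do not move let the fingers close, or fill a call up. It gives the time, the measured TCP pose, the force, the opening and the grip force at its end, in the units of the state.
- sense(): the state, without advancing time (a new reading comes with each control period).
- camera(name): name is "scene" or "side" or "wrist"; returns the picture (480x640x3 uint8, red, green, blue); there is no depth.
- camera_params(name): a dict with "fx", "fy", "cx", "cy" (pixels), "world_from_camera" (4x4, takes a point from camera to world coordinates); the wrist camera has in their place "hand_eye" (4x4, takes a point from camera to tool coordinates, whose origin is the TCP and whose axes are the flange's). Camera axes: x right, y down, z forward; pixel columns grow to the right and rows downward; lengths in m; the calibration is good to about 2 mm. The wrist camera is an equidistant fisheye: a pixel r from the principal point sees the ray r / f radians off the axis. A picture is of the moment at which its call begins: read the wrist's pose just before it. camera_params takes no time and is no camera call.
- sign_off(): hands the job in; it is judged then, once.
The state is a dict: "time": time; "q": joint angles; "dq": joint speeds; "effort": joint torques, N m; "ee_pos": TCP position; "orientation": TCP orientation; "ft_force": force on the tool from outside, world axes, zero at the start; "torque": the same for the moment, N m; "opening": finger opening in m; "finger_force": force on a finger pad.
Only numpy, scipy, OpenCV 4.12 (cv2) and the standard library are available. Lean on these libraries where they do the work, as an engineer would, in place of code of your own. Each camera call takes 0.05 s, during which the arm holds its last target. There are 200 camera calls.

## Working session

There is one attempt and no reset: what is moved stays moved. The work goes in short steps, Python scripts to look and compute and a shell command to move; the robot and the scene stay as the last step left them, time stands still between calls to the robot, and variables do not carry over. Pictures are saved under pics/ and viewed, at most 10 in all, crops included, and the job is handed in when it is done.

```bash
ls; mkdir -p pics; python3 - <<'E'
from rig import *
import cv2
print(sense())
for n in("scene","side","wrist"):
    print(n,camera_params(n)); cv2.imwrite(f"pics/{n}0.png",camera(n)[:,:,::-1])
E
python3 -m creep --help
```

```text
pics
{'time': 0.0, 'q': array([ 1.26240396e+00,  1.24490323e-01,  1.65165047e+00, -1.77804908e-05,
        1.36750368e+00, -8.26232193e-02]), 'dq': array([ 6.69942788e-04,  9.65811769e-05,  1.17575252e-03,  1.27861515e-03,
       -1.00859874e-03,  5.10170706e-05]), 'effort': array([ 2.09941081e-04, -4.17586470e+01, -3.59934533e+01,  7.74630276e-02,
        4.87734389e-02, -1.44684172e-04]), 'ee_pos': array([0.14547593, 0.63325781, 0.40351013]), 'orientation': array([-1.90758734e-04,  1.12643129e-01,  9.93634980e-01, -1.00805737e-03]), 'ft_force': array([-0.94643034, -0.22949488,  1.1975173 ]), 'torque': array([-0.03467005,  0.0339125 ,  0.00332608]), 'finger_force': 0.0, 'opening': 0.09494435515837603}
scene {'fx': 497.8929183694768, 'fy': 497.8929183694768, 'cx': 310.48486687664206, 'cy': 236.56162195841858, 'world_from_camera': array([[ 0.04422878,  0.83645962, -0.54624091,  1.16582689],
       [ 0.99898905, -0.04143246,  0.01744192, -0.00181718],
       [-0.00804265, -0.54646012, -0.83744651,  1.14834747],
       [ 0.        ,  0.        ,  0.        ,  1.        ]])}
side {'fx': 
[... 166 characters left out ...]
.40767009],
       [-0.10162879, -0.54196351,  0.83423447, -1.17751187],
       [-0.00475168, -0.83830227, -0.54518503,  0.89804805],
       [ 0.        ,  0.        ,  0.        ,  1.        ]])}
wrist {'fx': 371.64829954431775, 'fy': 371.64829954431775, 'cx': 317.1026273056182, 'cy': 242.99821950256253, 'hand_eye': array([[-7.47079327e-04, -9.56965699e-01, -2.90200092e-01,
         8.28412887e-02],
       [ 9.99999614e-01, -8.48993860e-04,  2.25289259e-04,
        -5.24404909e-04],
       [-4.61972189e-04, -2.90199812e-01,  9.56965964e-01,
         2.01683155e-02],
       [ 0.00000000e+00,  0.00000000e+00,  0.00000000e+00,
         1.00000000e+00]])}invalid input: not JSON, or not a number
```

View pics/scene0.png

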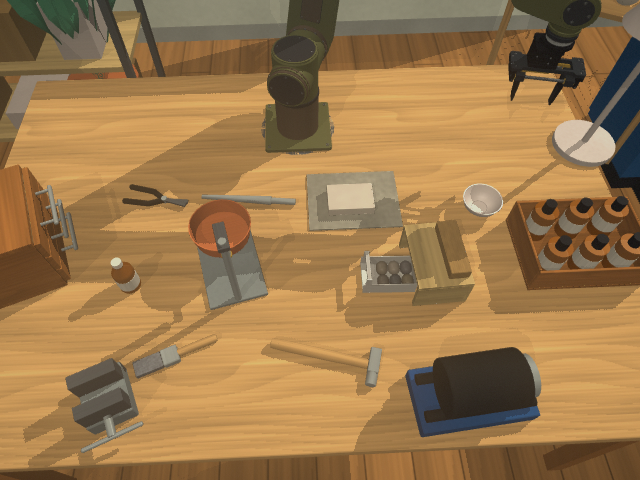

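View pics/side0.png

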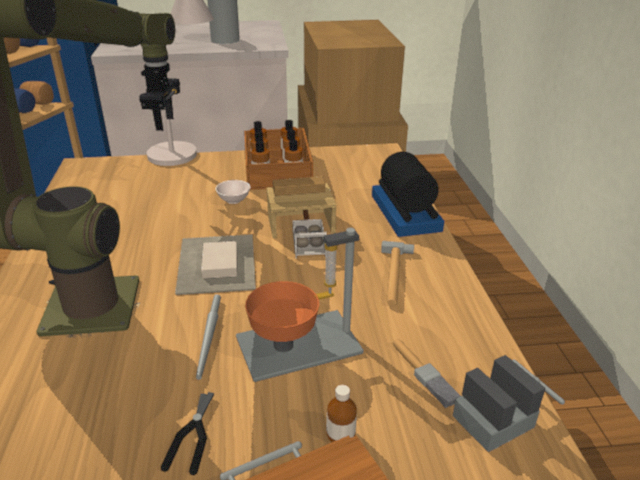

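```bash
python3 - <<'E'
import cv2,numpy as np
a=cv2.imread("pics/scene0.png")
c=lambda x,y,w,h,s:cv2.resize(a[y:y+h,x:x+w],None,fx=s,fy=s,interpolation=cv2.INTER_CUBIC)
p=np.hstack([c(345,205,135,105,3.2), c(180,185,95,130,3.2)[:336]])
q=c(345,205,135,105,5.7)
cv2.imwrite("pics/c1.png",q);cv2.imwrite("pics/c2.png",c(180,190,100,125,4.8))
print(q.shape)
E
```

```text
(598, 770, 3)
```

View pics/c1.png

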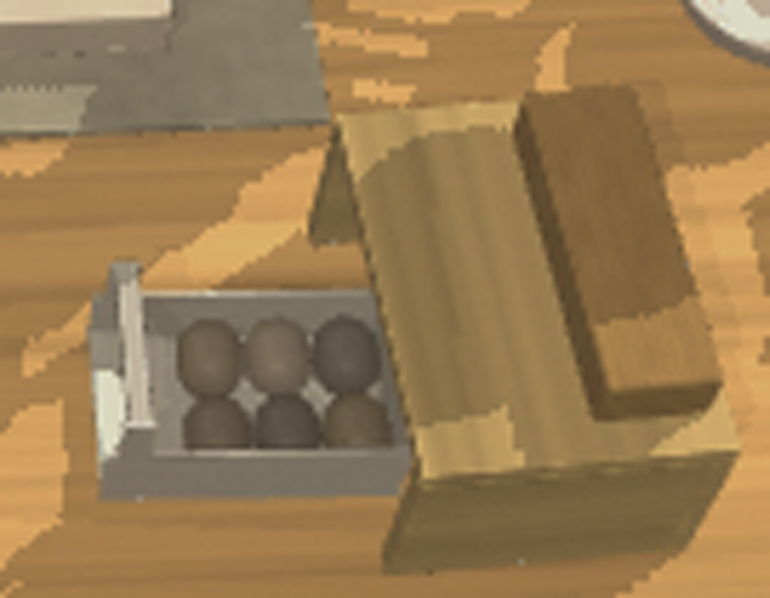

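View pics/c2.png

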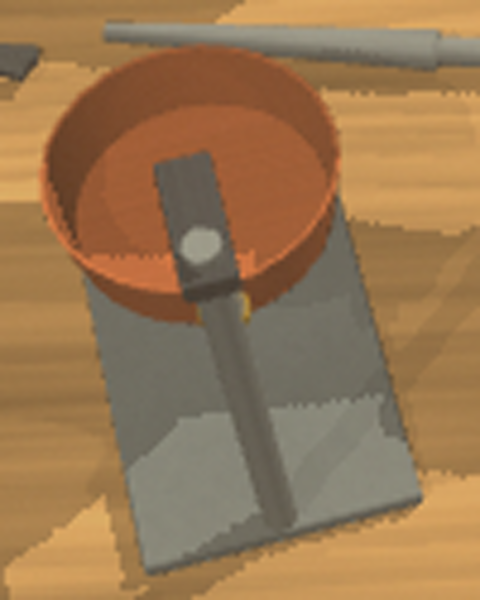

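```bash
cat > h.py <<'E'
import numpy as np
from rig import *
def pix(name,u,v,z):
    P=camera_params(name);T=P["world_from_camera"]
    d=T[:3,:3]@[(u-P["cx"])/P["fx"],(v-P["cy"])/P["fy"],1]
    return T[:3,3]+d*(z-T[2,3])/d[2]
def proj(name,p):
    P=camera_params(name);T=np.linalg.inv(P["world_from_camera"])
    c=T[:3,:3]@p+T[:3,3]
    return c[:2]/c[2]*P["fx"]+[P["cx"],P["cy"]]
def R(q):
    from scipy.spatial.transform import Rotation as S
    return S.from_quat(np.roll(q,-1)).as_matrix()
E
python3 - <<'E'
from h import *
np.set_printoptions(precision=4,suppress=True)
a=lambda x,y,z:pix("scene",345+x/5.7,205+y/5.7,z)
b=lambda x,y,z:pix("scene",180+x/4.8,190+y/4.8,z)
print("bar far,near,mid",a(125,268,.07),a(142,425,.07),a(133,346,.07))
print("wall bottom",a(100,497,0),a(390,495,0)); print("wall top far",a(145,293,.042),a(372,293,.042))
print("bay roof front",a(338,115,.095),a(425,483,.095),"back",a(740,450,.095),"bot",a(385,575,0),a(310,243,0))
print("rim L R T",b(40,180,.13),b(340,165,.13),b(200,45,.13)); print("base",b(148,573,0),b(422,500,0),"col base",b(280,527,.012),"coltop",b(202,245,.28))
print(R(sense()["orientation"]))
E
```

```text
bar far,near,mid [0.5162 0.1613 0.07  ] [0.5951 0.1603 0.07  ] [0.5561 0.1606 0.07  ]
wall bottom [0.5936 0.1479 0.    ] [0.5989 0.2782 0.    ]
wall top far [0.513  0.1732 0.042 ] [0.518  0.2758 0.042 ]
bay roof front [0.4559 0.2615 0.095 ] [0.641  0.2703 0.095 ] back [0.6321 0.4035 0.095 ] bot [0.6379 0.2698 0.    ] [0.4645 0.2612 0.    ]
rim L R T [ 0.4598 -0.2817  0.13  ] [ 0.4581 -0.1271  0.13  ] [ 0.3762 -0.2037  0.13  ]
base [ 0.6231 -0.2383  0.    ] [ 0.5875 -0.0947  0.    ] col base [ 0.6057 -0.1682  0.012 ] coltop [ 0.6014 -0.1673  0.28  ]
[[-0.9746  0.2239 -0.0005]
 [ 0.2239  0.9746 -0.0015]
 [ 0.0001 -0.0016 -1.    ]]
```

```bash
python3 -m creep '[{"travel":[-3.6,-2.65,0.7],"twist":0,"jaw":0},{"travel":[-3.6,-2.65,0.7],"twist":0,"jaw":0},{"travel":[-3.6,-2.65,0.7],"twist":0,"jaw":0},{"travel":[-3.6,-2.65,0.7],"twist":0,"jaw":0},{"travel":[-3.6,-2.65,0.7],"twist":0,"jaw":0},{"travel":[-3.6,-2.65,0.7],"twist":0,"jaw":0},{"travel":[-3.6,-2.65,0.7],"twist":0,"jaw":0},{"travel":[-3.6,-2.65,0.7],"twist":0,"jaw":0}]' 40
python3 -m creep '[{"travel":[-3.6,-2.65,0.7],"twist":0,"jaw":0},{"travel":[-3.6,-2.65,0.7],"twist":0,"jaw":0},{"travel":[-3.6,-2.65,0.7],"twist":0,"jaw":0},{"travel":[-3.6,-2.65,0.7],"twist":0,"jaw":0},{"travel":[-3.6,-2.65,0.7],"twist":0,"jaw":0},{"travel":[-3.6,-2.65,0.7],"twist":0,"jaw":0},{"travel":[0,0,0],"twist":-0.1,"jaw":0.3},{"travel":[0,0,0],"twist":-0.1,"jaw":0.3}]'
python3 - <<'E'
from h import *
import cv2
np.set_printoptions(precision=4,suppress=True)
s=sense();Rm=R(s["orientation"]);print(s["ee_pos"],s["q"]);print(Rm, s["opening"])
for t in ([.5561,.1606,.237],[.5561,.1606,.3]): print((np.array(t)-s["ee_pos"])@Rm*100)
cv2.imwrite("pics/w1.png",camera("wrist")[:,:,::-1])
E
```

```text
time: 0.95
ee_pos: [0.3795, 0.3608, 0.3483]
orientation: [0.0, 0.113, 0.994, -0.0]
ft_force: [-0.6, 0.9, -0.3]
opening: 0.0951
finger_force: 0.0
time: 1.75
ee_pos: [0.5544, 0.1575, 0.3059]
orientation: [-0.001, 0.012, 1.0, -0.0]
ft_force: [-0.1, 0.7, -0.3]
opening: 0.0841
finger_force: 0.0
[0.5544 0.1575 0.3059] [ 0.1837  0.0454  1.9061  0.      1.1916 -1.3626]
[[-0.9997  0.0245 -0.0015]
 [ 0.0245  0.9997 -0.0003]
 [ 0.0015 -0.0003 -1.    ]] 0.08409709384339324
[-0.1766  0.3131  6.8869]
[-0.1669  0.3113  0.5869]
```

View pics/w1.png

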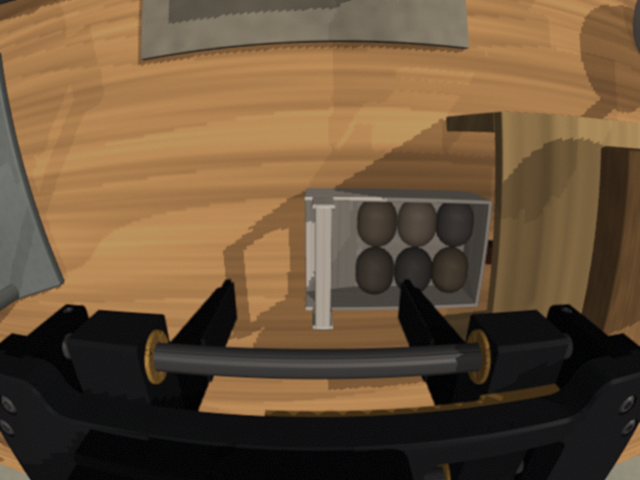

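```bash
python3 -m creep '[{"travel":[-0.1,0.2,1],"twist":0,"jaw":0.5},{"travel":[-0.07,0.11,1.5],"twist":0,"jaw":0.5},{"travel":[0,0,1.5],"twist":0,"jaw":0.5},{"travel":[0,0,1.5],"twist":0,"jaw":0.5},{"travel":[0,0,1.0],"twist":0,"jaw":0.5},{"travel":[0,0,0.35],"twist":0,"jaw":0.5},{"travel":[0,0,0],"twist":0,"jaw":1},{"travel":[0,0,0],"twist":0,"jaw":1}]' 40
python3 -m creep '[{"travel":[0,0,0],"twist":0,"jaw":1},{"travel":[0,0,0],"twist":0,"jaw":1},{"travel":[0,0,0],"twist":0,"jaw":1},{"travel":[0,0,0],"twist":0,"jaw":1},{"travel":[0,0,0],"twist":0,"jaw":1},{"travel":[0,-0.2,0],"twist":0,"jaw":1},{"travel":[0,-0.3,0],"twist":0,"jaw":1},{"travel":[0,-0.5,0],"twist":0,"jaw":1}]'
```

```text
time: 2.6
ee_pos: [0.5558, 0.1622, 0.2388]
orientation: [0.0, 0.013, 1.0, 0.0]
ft_force: [0.7, 0.1, 0.3]
opening: 0.0366
finger_force: 0.0
time: 3.4
ee_pos: [0.5554, 0.1526, 0.2388]
orientation: [0.001, 0.013, 1.0, 0.001]
ft_force: [-0.2, 6.1, 3.4]
opening: 0.0097
finger_force: 40.0
```

```bash
python3 -m creep '[{"travel":[0,-0.9,0],"twist":0,"jaw":1},{"travel":[0,-1.2,0],"twist":0,"jaw":1},{"travel":[0,-1.5,0],"twist":0,"jaw":1},{"travel":[0,-1.8,0],"twist":0,"jaw":1},{"travel":[0,-1.8,0],"twist":0,"jaw":1},{"travel":[0,-1.6,0],"twist":0,"jaw":1},{"travel":[0,-1.3,0],"twist":0,"jaw":1},{"travel":[0,-1,0],"twist":0,"jaw":1}]'
python3 -m creep '[{"travel":[0,-0.7,0],"twist":0,"jaw":1},{"travel":[0,-0.4,0],"twist":0,"jaw":1},{"travel":[0,-0.2,0],"twist":0,"jaw":1},{"travel":[0,0,0],"twist":0,"jaw":1},{"travel":[0,0,0],"twist":0,"jaw":0.5},{"travel":[0,0,0],"twist":0,"jaw":0.5},{"travel":[0,0,0],"twist":0,"jaw":0.5},{"travel":[0,0,0],"twist":0,"jaw":0.5}]'
python3 -m creep '[{"travel":[0,0,0],"twist":0,"jaw":0.5},{"travel":[0,0,-1],"twist":0,"jaw":0.5},{"travel":[0,0,-2],"twist":0,"jaw":0.5},{"travel":[0,0,-3],"twist":0,"jaw":0.5},{"travel":[0,0,-3],"twist":0,"jaw":0.5},{"travel":[0,0,-1],"twist":0,"jaw":0.5},{"travel":[0,0,0],"twist":0,"jaw":0.5},{"travel":[0,0,0],"twist":0,"jaw":0.5}]'
python3 - <<'E'
from h import *
import cv2
np.set_printoptions(precision=4,suppress=True)
s=sense();Rm=R(s["orientation"]);print(s["ee_pos"],s["q"]);print(Rm, s["opening"])
w=camera("wrist");a=camera("scene")[180:330,300:500]
im=np.vstack([w[100:400],cv2.resize(a,(400,300),interpolation=cv2.INTER_CUBIC).repeat(1,0) if 0 else np.hstack([cv2.resize(a,(400,300),interpolation=cv2.INTER_CUBIC),np.zeros((300,240,3),np.uint8)])])
cv2.imwrite("pics/w2.png",im[:,:,::-1])
E
```

```text
time: 4.2
ee_pos: [0.5525, 0.0404, 0.2387]
orientation: [0.0, 0.013, 1.0, 0.001]
ft_force: [1.0, 5.6, 3.7]
opening: 0.0092
finger_force: 40.0
time: 5.0
ee_pos: [0.5517, 0.0279, 0.2376]
orientation: [-0.001, 0.013, 1.0, -0.0]
ft_force: [0.4, -0.5, -0.1]
opening: 0.0365
finger_force: 0.0
time: 5.8
ee_pos: [0.5516, 0.0282, 0.3372]
orientation: [-0.001, 0.013, 1.0, 0.0]
ft_force: [-0.5, 0.6, -1.2]
opening: 0.0477
finger_force: 0.0
[0.5516 0.0282 0.3372] [-0.0461 -0.0388  1.9347 -0.      1.2472 -1.5911]
[[-0.9997  0.0258 -0.0014]
 [ 0.0258  0.9997  0.    ]
 [ 0.0014 -0.     -1.    ]] 0.04769826832297723
```

View pics/w2.png

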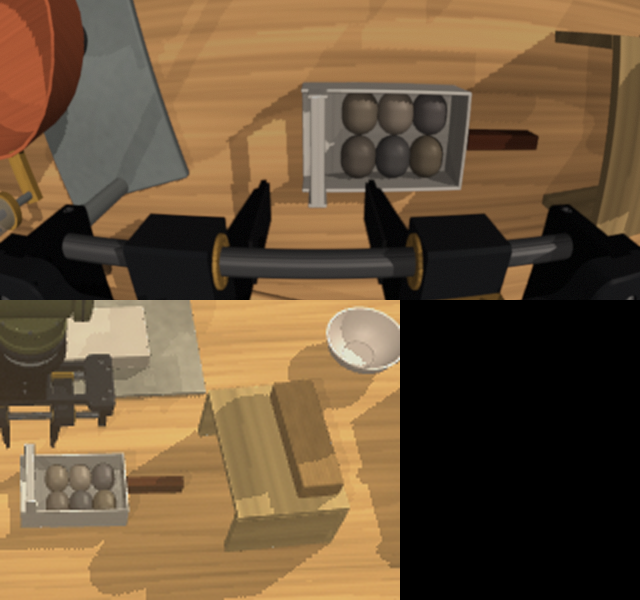

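```bash
python3 -m creep '[{"travel":[0,3.5,0],"twist":0,"jaw":0.4},{"travel":[0,3.5,0],"twist":0,"jaw":0.4},{"travel":[0,3.5,0],"twist":0,"jaw":0.4},{"travel":[0,3.5,0],"twist":0,"jaw":0.4},{"travel":[0,0,0],"twist":0.143,"jaw":0.4},{"travel":[0,0,0],"twist":0.143,"jaw":0.4},{"travel":[0,0,0],"twist":0.143,"jaw":0.4},{"travel":[0,0,0],"twist":0.143,"jaw":0.4}]' 60
python3 -m creep '[{"travel":[0,0,0],"twist":0.143,"jaw":0.4},{"travel":[0,0,0],"twist":0.143,"jaw":0.4},{"travel":[0,0,0],"twist":0.143,"jaw":0.4},{"travel":[0,0,0],"twist":0.143,"jaw":0.4},{"travel":[0,0,0],"twist":0.143,"jaw":0.4},{"travel":[0,0,0],"twist":0.143,"jaw":0.4},{"travel":[0,0,0],"twist":0.143,"jaw":0.4},{"travel":[0,0,0],"twist":0,"jaw":0.4}]'
python3 - <<'E'
from h import *
np.set_printoptions(precision=4,suppress=True)
s=sense();Rm=R(s["orientation"]);print(s["ee_pos"],s["q"]);print(Rm, s["opening"])
root,end=pix("scene",364,271.5,.042),pix("scene",391.5,272,.042);print(root,end)
g=root+(end-root)/np.linalg.norm(end-root)*.020;print(g)
g[2]=.202;print((g-s["ee_pos"])@Rm*100)
# predicted wall corners check
bar=np.array([.5516,.0279,.07]);print(proj("scene",bar)-[300,180])
E
```

```text
time: 6.7
ee_pos: [0.5552, 0.1683, 0.3361]
orientation: [-0.002, 0.297, 0.955, -0.001]
ft_force: [0.1, 0.3, 0.2]
opening: 0.0573
finger_force: 0.0
time: 7.5
ee_pos: [0.5553, 0.168, 0.3363]
orientation: [-0.001, 0.717, 0.697, -0.001]
ft_force: [0.1, -0.1, 0.2]
opening: 0.0573
finger_force: 0.0
[0.5553 0.168  0.3363] [ 0.2013  0.0243  1.8735 -0.      1.247   0.2291]
[[ 0.0277  0.9996 -0.0031]
 [ 0.9996 -0.0277 -0.0007]
 [-0.0007 -0.0031 -1.    ]] 0.05725846808188718
[0.5565 0.152  0.042 ] [0.5614 0.2214 0.042 ]
[0.5579 0.172  0.042 ]
[ 0.4124  0.2982 13.4285]
[14.9826 86.4035]
```

```bash
python3 -m creep '[{"travel":[0.2,0.25,1],"twist":0,"jaw":0.4},{"travel":[0,0,3],"twist":0,"jaw":0.4},{"travel":[0,0,3],"twist":0,"jaw":0.4},{"travel":[0,0,3],"twist":0,"jaw":0.4},{"travel":[0,0,2],"twist":0,"jaw":0.4},{"travel":[0,0,1.0],"twist":0,"jaw":0.4},{"travel":[0,0,0.4],"twist":0,"jaw":0.5},{"travel":[0,0,0],"twist":0,"jaw":1}]' 60
python3 -m creep '[{"travel":[0,0,0],"twist":0,"jaw":1},{"travel":[0,0,0],"twist":0,"jaw":1},{"travel":[0,0,0],"twist":0,"jaw":1},{"travel":[0,0,0],"twist":0,"jaw":1},{"travel":[0,0,0],"twist":0,"jaw":1},{"travel":[0,0,0],"twist":0,"jaw":1},{"travel":[0,0,0],"twist":0,"jaw":1},{"travel":[0,0,0],"twist":0,"jaw":1}]'
python3 - <<'E'
from h import *
np.set_printoptions(precision=4,suppress=True)
s=sense();print(s)
E
```

```text
time: 8.3
ee_pos: [0.5583, 0.1701, 0.204]
orientation: [-0.0, 0.717, 0.697, -0.0]
ft_force: [0.6, 0.5, 0.2]
opening: 0.0463
finger_force: 0.0
time: 9.1
ee_pos: [0.5581, 0.1702, 0.2049]
orientation: [-0.0, 0.717, 0.697, -0.0]
ft_force: [-3.9, 1.2, 5.8]
opening: 0.0133
finger_force: 59.9
{'time': 9.1, 'q': array([0.2039, 0.1858, 1.9434, 0.0003, 1.0129, 0.2317]), 'dq': array([-0.001 , -0.0006, -0.0001, -0.001 ,  0.0017, -0.0002]), 'effort': array([ -0.6212, -36.2922, -29.8403,  -0.1438,  -1.0235,  -0.0479]), 'ee_pos': array([0.5581, 0.1702, 0.2049]), 'orientation': array([-0.0002,  0.7169,  0.6971, -0.0002]), 'ft_force': array([-3.8577,  1.1728,  5.8327]), 'torque': array([-0.1285,  0.7267, -0.0502]), 'finger_force': 59.92736041545868, 'opening': 0.01331057461969259}
```

```bash
cat > cap.py <<'E'
import sys,cv2
from h import *
w=np.vstack if 0 else None
cv2.imwrite(f"pics/{sys.argv[1]}_a.png",camera("scene")[:,:,::-1]);cv2.imwrite(f"pics/{sys.argv[1]}_b.png",camera("side")[:,:,::-1])
np.set_printoptions(precision=4,suppress=True)
s=sense();print(s["time"],s["ee_pos"],s["ft_force"],s["torque"],s["q"])
E
python3 cap.py l0
python3 -m creep '[{"travel":[0,0,-0.2],"twist":0,"jaw":1},{"travel":[0,0,-0.4],"twist":0,"jaw":1},{"travel":[0,0,-0.6],"twist":0,"jaw":1},{"travel":[0,0,-0.6],"twist":0,"jaw":1},{"travel":[0,0,-0.5],"twist":0,"jaw":1},{"travel":[0,0,-0.4],"twist":0,"jaw":1},{"travel":[0,0,-0.2],"twist":0,"jaw":1},{"travel":[0,0,-0.1],"twist":0,"jaw":1}]'
python3 cap.py l1
python3 -m creep '[{"travel":[0,0,0],"twist":0,"jaw":1},{"travel":[0,0,0],"twist":0,"jaw":1},{"travel":[0,0,0],"twist":0,"jaw":1},{"travel":[0,0,0],"twist":0,"jaw":1},{"travel":[0,0,0],"twist":0,"jaw":1},{"travel":[0,0,0],"twist":0,"jaw":1},{"travel":[0,0,0],"twist":0,"jaw":1},{"travel":[0,0,0],"twist":0,"jaw":1}]'
python3 cap.py l2
python3 - <<'E'
import cv2,numpy as np
f=lambda n:cv2.resize(cv2.imread(n)[220:310,290:430],(400,257),interpolation=cv2.INTER_CUBIC)
g=lambda n:cv2.resize(cv2.imread(n)[190:280,270:390],(343,257),interpolation=cv2.INTER_CUBIC)
cv2.imwrite("pics/l.png",np.vstack([np.hstack([f(f"pics/l{i}_a.png"),g(f"pics/l{i}_b.png")]) for i in(0,2)]))
d=lambda a,b:cv2.absdiff(cv2.imread(a)[220:310,290:430],cv2.imread(b)[220:310,290:430]).mean()
print(d("pics/l1_a.png","pics/l2_a.png"),d("pics/l0_a.png","pics/l2_a.png"))
E
```

```text
9.2 [0.5581 0.1701 0.2049] [-3.6078  0.3605  5.7493] [-0.0769  0.6926 -0.0657] [0.2038 0.1858 1.9434 0.0003 1.0129 0.2317]
time: 10.0
ee_pos: [0.5583, 0.1701, 0.2346]
orientation: [0.0, 0.717, 0.697, 0.0]
ft_force: [0.5, -0.7, -4.8]
opening: 0.014
finger_force: 59.9
10.1 [0.5582 0.17   0.2343] [-0.6753  0.7703 -5.1158] [ 0.1931  0.0416 -0.0075] [ 0.2037  0.1452  1.9321 -0.      1.0643  0.2317]
time: 10.9
ee_pos: [0.5582, 0.1701, 0.2343]
orientation: [0.0, 0.717, 0.697, 0.0]
ft_force: [-0.1, 0.1, -4.2]
opening: 0.0135
finger_force: 59.9
11.0 [0.5582 0.17   0.2343] [ 0.061  -0.2592 -5.0488] [ 0.2492  0.0708 -0.0229] [ 0.2037  0.1453  1.932  -0.      1.0643  0.2317]
0.9694973544973545 10.157354497354497
```

View pics/l.png

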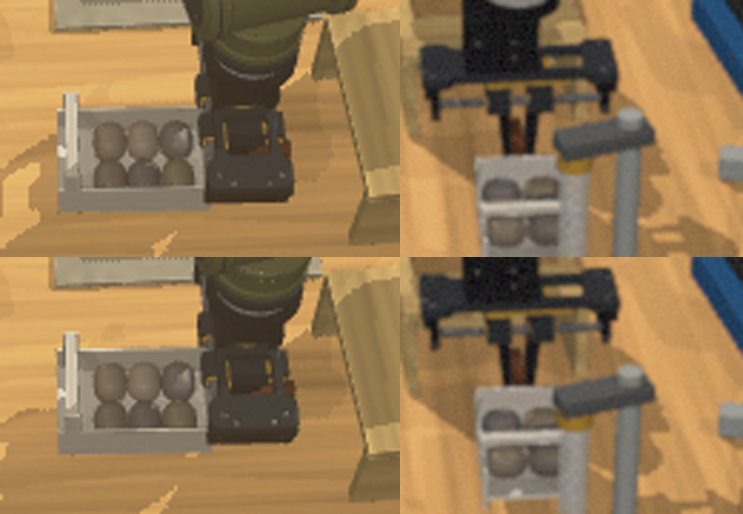

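```bash
python3 -m creep '[{"travel":[0,0,-0.5],"twist":0,"jaw":1},{"travel":[0,0,-1.5],"twist":0,"jaw":1},{"travel":[0,0,-2.5],"twist":0,"jaw":1},{"travel":[0,0,-3.2],"twist":0,"jaw":1},{"travel":[0,0,-3.2],"twist":0,"jaw":1},{"travel":[0,0,-3.2],"twist":0,"jaw":1},{"travel":[0,0,-2.8],"twist":0,"jaw":1},{"travel":[0,0,-2.0],"twist":0,"jaw":1}]' 60
python3 -m creep '[{"travel":[0,0,-1],"twist":0,"jaw":1},{"travel":[0,0,-0.5],"twist":-0.03,"jaw":1},{"travel":[0,0,-0.3],"twist":-0.06,"jaw":1},{"travel":[0,0,0],"twist":-0.08,"jaw":1},{"travel":[0,0,0],"twist":-0.06,"jaw":1},{"travel":[0,0,0],"twist":-0.04,"jaw":1},{"travel":[0,-0.5,0],"twist":0,"jaw":1},{"travel":[0,-1,0],"twist":0,"jaw":1}]'
python3 cap.py m0
python3 -m creep '[{"travel":[-0.5,-1.5,0],"twist":0,"jaw":1},{"travel":[-1,-1.7,0],"twist":0,"jaw":1},{"travel":[-1.5,-1.8,0],"twist":0,"jaw":1},{"travel":[-1.5,-1.8,0],"twist":0,"jaw":1},{"travel":[-1.5,-1.8,0],"twist":0,"jaw":1},{"travel":[-1.5,-1.8,0],"twist":0,"jaw":1},{"travel":[-1.5,-1.8,0],"twist":0,"jaw":1},{"travel":[-1.5,-1.8,0],"twist":0,"jaw":1}]'
python3 -m creep '[{"travel":[-1.5,-1.4,0],"twist":0,"jaw":1},{"travel":[-1.5,-1,0],"twist":0,"jaw":1},{"travel":[-1.3,-0.7,0],"twist":0,"jaw":1},{"travel":[-1.0,-0.3,0],"twist":0,"jaw":1},{"travel":[-0.7,0,0],"twist":0,"jaw":1},{"travel":[-0.5,0,0],"twist":0,"jaw":1},{"travel":[-0.3,0,0],"twist":0,"jaw":1},{"travel":[0,0,0],"twist":0,"jaw":1}]'
python3 cap.py m1
python3 - <<'E'
from h import *
import cv2
s=sense();Rm=R(s["orientation"]);print(Rm)
g=s["ee_pos"]+Rm[:,2]*.171
e=Rm[:,0]
t=np.array([.455,-.2045,0])+.16*np.array([-.238,.971,0]);t[2]=.441
print("to target cm",(t-s["ee_pos"])@Rm*100)
for n in("scene","side"):
  for d in(0,10,20,30,45):
    th=np.radians(d);f=.141;u=.035
    b=g-e*(f*np.cos(th)+u*np.sin(th)*-1*-1 if 0 else f*np.cos(th)+u*np.sin(th))+np.array([0,0,u*np.cos(th)-f*np.sin(th)])
    print(n,d,proj(n,b).round(1), proj(n,b+Rm[:,1]*.042).round(1),proj(n,b-Rm[:,1]*.042).round(1))
f=lambda n:cv2.resize(cv2.imread(n)[170:320,190:360],(400,353),interpolation=cv2.INTER_CUBIC)
q=lambda n:cv2.resize(cv2.imread(n)[170:350,230:400],(333,353),interpolation=cv2.INTER_CUBIC)
cv2.imwrite("pics/m.png",np.hstack([f("pics/m1_a.png"),q("pics/m1_b.png")]))
E
```

```text
time: 11.8
ee_pos: [0.5581, 0.1701, 0.4278]
orientation: [0.001, 0.717, 0.697, 0.002]
ft_force: [-0.7, -0.4, -5.5]
opening: 0.0134
finger_force: 59.9
time: 12.6
ee_pos: [0.5432, 0.1664, 0.4409]
orientation: [-0.0, 0.617, 0.787, -0.0]
ft_force: [0.4, 0.2, -5.3]
opening: 0.0138
finger_force: 59.9
12.7 [0.5424 0.1662 0.4411] [ 1.0688  0.2446 -4.637 ] [ 0.3198 -0.0535  0.0201] [ 0.2028 -0.0786  1.7952  0.0001  1.4262 -0.0387]
time: 13.5
ee_pos: [0.4319, 0.0303, 0.4413]
orientation: [0.0, 0.617, 0.787, 0.0]
ft_force: [0.3, -1.0, -4.3]
opening: 0.0131
finger_force: 59.9
time: 14.3
ee_pos: [0.4164, -0.0433, 0.4412]
orientation: [-0.0, 0.617, 0.787, -0.0]
ft_force: [0.9, -0.7, -5.3]
opening: 0.014
finger_force: 59.9
14.4 [ 0.4163 -0.043   0.4411] [-0.6358 -0.0722 -4.4748] [ 0.2666  0.1303 -0.0124] [-0.2314 -0.4406  2.088   0.0002  1.4946 -0.4738]
[[-2.40035901e-01  9.70763919e-01 -4.24622991e-04]
 [ 9.70763912e-01  2.40036052e-01  3.47566995e-04]
 [ 4.39330324e-04 -3.28780119e-04 -9.99999849e-01]]
to target cm [-0.612269   -0.0883061   0.01121515]
scene 0 [218.2 177.2] [221.9 191.6] [214.8 163.3]
scene 10 [218.3 184.8] [221.9 199.1] [214.9 171. ]
scene 20 [220.4 191.8] [223.9 206. ] [217.  178.1]
scene 30 [224.1 198. ] [227.6 212. ] [220.7 184.5]
scene 45 [232.6 205.4] [236.2 219.2] [229.1 192.1]
side 0 [275.3 224.6] [295.5 220.8] [254.7 228.4]
side 10 [276.3 236.4] [296.3 232.5] [255.8 240.2]
side 20 [276.6 247. ] [296.4 243.1] [256.4 250.9]
side 30 [276.2 256. ] [295.7 252.1] [256.3 260. ]
side 45 [274.6 266. ] [293.6 262.1] [255.2 270. ]
```

View pics/m.png

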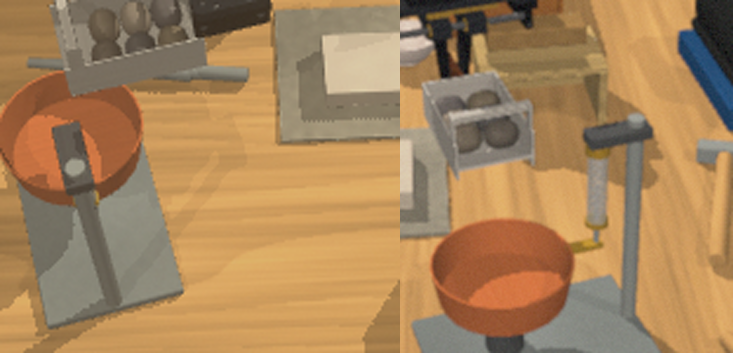

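```bash
cat > tilt.py <<'E'
import cv2
from h import *
s=sense();Rm=R(s["orientation"]);g=s["ee_pos"]+Rm[:,2]*.171;e=Rm[:,0]
im=camera("side")[:,:,::-1];a=camera("scene")[:,:,::-1]
import sys
cv2.imwrite(f"pics/{sys.argv[1]}_b.png",im);cv2.imwrite(f"pics/{sys.argv[1]}_a.png",a)
def bar(d):
    th=np.radians(d);f,u=.141,.035
    return g-e*(f*np.cos(th)+u*np.sin(th))+np.array([0,0,u*np.cos(th)-f*np.sin(th)])
G=cv2.GaussianBlur(cv2.cvtColor(im,cv2.COLOR_BGR2GRAY),(3,3),0).astype(float)
def score(d):
    # bar: bright low-saturation strip between ends, compare with strips above/below
    b=bar(d);P=lambda k,dz:proj("side",b+Rm[:,1]*k+[0,0,dz])
    S=lambda dz:np.array([G[int(round(v)),int(round(u))] for u,v in(P(k,dz) for k in np.linspace(-.036,.036,25))])
    return S(0).mean()-.5*(S(.012).mean()+S(-.012).mean())
sc=[(round(score(d),1),d) for d in range(-5,70)];sc.sort(reverse=True)
print(s["time"],s["ee_pos"].round(4),"F",s["ft_force"].round(1),"tau",s["torque"].round(2),"tilt",sc[:4])
P=np.array([.455,-.2045]);q=np.array([-.24,.971])
d=sc[0][1];th=np.radians(d);print("spout along",((g[:2]-P)@q-(.1535*np.cos(th)-.017*np.sin(th))).round(3),"z",(g[2]-.1535*np.sin(th)-.017*np.cos(th)).round(3))
E
python3 -m creep '[{"travel":[-0.3,0,0],"twist":0,"jaw":1},{"travel":[-0.3,0,0],"twist":0,"jaw":1},{"travel":[0,0,0],"twist":0,"jaw":1},{"travel":[0,0,0],"twist":0,"jaw":1},{"travel":[0,0,0],"twist":0,"jaw":1},{"travel":[0,0,0],"twist":0,"jaw":1},{"travel":[0,0,0],"twist":0,"jaw":1},{"travel":[0,0,0],"twist":0,"jaw":1}]' 45
python3 tilt.py t1
```

```text
time: 15.2
ee_pos: [0.4176, -0.049, 0.4413]
orientation: [0.0, 0.617, 0.787, 0.0]
ft_force: [-0.3, 0.5, -4.2]
opening: 0.0135
finger_force: 44.9Traceback (most recent call last):
  File "tilt.py", line 16, in <module>
    sc=[(round(score(d),1),d) for d in range(-5,70)];sc.sort(reverse=True)
               ~~~~~^^^
  File "tilt.py", line 15, in score
    return S(0).mean()-.5*(S(.012).mean()+S(-.012).mean())
           ~^^^
  File "tilt.py", line 14, in <lambda>
    S=lambda dz:np.array([G[int(round(v)),int(round(u))] for u,v in(P(k,dz) for k in np.linspace(-.036,.036,25))])
                                                                   ^^^^^^^^^^^^^^^^^^^^^^^^^^^^^^^^^^^^^^^^^^^^^
  File "tilt.py", line 14, in <genexpr>
    S=lambda dz:np.array([G[int(round(v)),int(round(u))] for u,v in(P(k,dz) for k in np.linspace(-.036,.036,25))])
                                                                    ~^^^^^^
  File "tilt.py", line 13, in <lambda>
    b=bar(d);P=lambda k,dz:proj("side",b+Rm[:,1]*k+[0,0,dz])
                           ~~~~^^^^^^^^^^^^^^^^^^^^^^^^^^^^^
  File "h.py", line 8, in proj
    P=camera_params(name);T=np.linalg.inv(P["world_from_camera"])
ValueError: time passes only in moves, steps and waits
```

```bash
sed -i 's/^from rig import \*/from rig import *\nimport functools\ncamera_params=functools.lru_cache(None)(camera_params)/' h.py; python3 tilt.py t1
```

```text
15.3 [ 0.4176 -0.049   0.4413] F [ 0.1 -0.3 -3.9] tau [0.26 0.11 0.02] tilt [(np.float64(61.3), 1), (np.float64(58.5), 2), (np.float64(42.3), 3), (np.float64(35.7), 0)]
spout along 0.007 z 0.251
```

```bash
python3 -m creep '[{"travel":[0,0,0],"twist":0,"jaw":1},{"travel":[0,0,0],"twist":0,"jaw":1},{"travel":[0,0,0],"twist":0,"jaw":1},{"travel":[0,0,0],"twist":0,"jaw":1},{"travel":[0,0,0],"twist":0,"jaw":1},{"travel":[0,0,0],"twist":0,"jaw":1},{"travel":[0,0,0],"twist":0,"jaw":1},{"travel":[0,0,0],"twist":0,"jaw":1}]' 33
python3 tilt.py t2
```

```text
time: 16.2
ee_pos: [0.4176, -0.049, 0.4413]
orientation: [0.0, 0.617, 0.787, 0.0]
ft_force: [-0.3, 0.2, -4.1]
opening: 0.0138
finger_force: 33.0
16.2 [ 0.4176 -0.049   0.4413] F [-0.3  0.2 -4.1] tau [ 0.31  0.16 -0.02] tilt [(np.float64(61.0), 1), (np.float64(59.2), 2), (np.float64(43.5), 3), (np.float64(33.4), 0)]
spout along 0.007 z 0.251
```

```bash
python3 -m creep '[{"travel":[0,0,0],"twist":0,"jaw":1},{"travel":[0,0,0],"twist":0,"jaw":1},{"travel":[0,0,0],"twist":0,"jaw":1},{"travel":[0,0,0],"twist":0,"jaw":1},{"travel":[0,0,0],"twist":0,"jaw":1},{"travel":[0,0,0],"twist":0,"jaw":1},{"travel":[0,0,0],"twist":0,"jaw":1},{"travel":[0,0,0],"twist":0,"jaw":1}]' 26
python3 tilt.py t3
```

```text
time: 17.1
ee_pos: [0.4176, -0.049, 0.4413]
orientation: [-0.0, 0.617, 0.787, 0.0]
ft_force: [-0.4, 0.2, -3.3]
opening: 0.014
finger_force: 27.4
17.1 [ 0.4176 -0.049   0.4413] F [-0.4  0.2 -3.3] tau [0.32 0.15 0.03] tilt [(np.float64(60.1), 26), (np.float64(57.4), 25), (np.float64(49.7), 27), (np.float64(43.5), 24)]
spout along 0.029 z 0.188
```

```bash
python3 -m creep '[{"travel":[0,0,0],"twist":0,"jaw":1},{"travel":[0,0,0],"twist":0,"jaw":1},{"travel":[0,0,0],"twist":0,"jaw":1},{"travel":[0,0,0],"twist":0,"jaw":1},{"travel":[0,0,0],"twist":0,"jaw":1},{"travel":[0,0,0],"twist":0,"jaw":1},{"travel":[0,0,0],"twist":0,"jaw":1},{"travel":[0,0,0],"twist":0,"jaw":1}]' 45
python3 tilt.py t4
python3 - <<'E'
import cv2,numpy as np
f=lambda n:cv2.resize(cv2.imread(n)[170:320,190:360],(400,353),interpolation=cv2.INTER_CUBIC)
q=lambda n:cv2.resize(cv2.imread(n)[170:350,230:400],(333,353),interpolation=cv2.INTER_CUBIC)
cv2.imwrite("pics/t4.png",np.hstack([f("pics/t4_a.png"),q("pics/t4_b.png")]))
E
```

```text
time: 18.0
ee_pos: [0.4176, -0.049, 0.4412]
orientation: [-0.0, 0.617, 0.787, -0.0]
ft_force: [-0.1, 0.4, -2.0]
opening: 0.0137
finger_force: 46.2
18.0 [ 0.4176 -0.049   0.4412] F [-0.1  0.4 -2. ] tau [-0.02  0.08  0.01] tilt [(np.float64(17.4), 24), (np.float64(15.1), 23), (np.float64(15.0), 25), (np.float64(11.4), -1)]
spout along 0.027 z 0.192
```

View pics/t4.png

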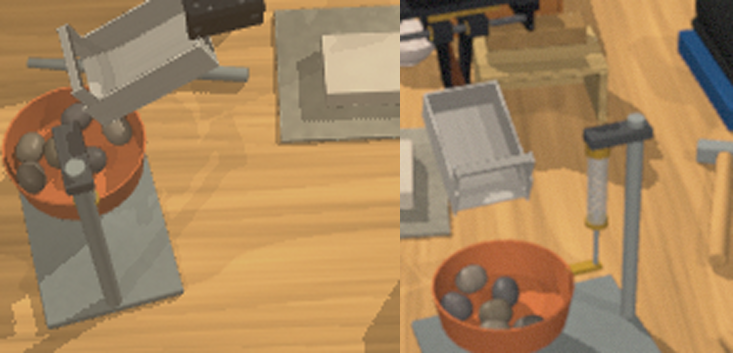

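```bash
python3 -m creep '[{"travel":[0.3,0,-1],"twist":0,"jaw":1},{"travel":[0.6,0,-2],"twist":0,"jaw":1},{"travel":[1.0,0,-1.5],"twist":0,"jaw":1},{"travel":[2,0.5,0],"twist":0,"jaw":1},{"travel":[2.5,1.5,0],"twist":0,"jaw":1},{"travel":[2.5,2.5,0],"twist":0,"jaw":1},{"travel":[2.5,2.7,0],"twist":0,"jaw":1},{"travel":[2.5,2.7,0],"twist":0,"jaw":1}]' 45
python3 -m creep '[{"travel":[1.6,2.5,2],"twist":0,"jaw":1},{"travel":[1,1.6,3],"twist":0,"jaw":1},{"travel":[0.4,0.7,3],"twist":0,"jaw":1},{"travel":[0,0,3],"twist":0,"jaw":1},{"travel":[0,0,2.5],"twist":0,"jaw":1},{"travel":[0,0,2],"twist":0,"jaw":1},{"travel":[0,0,1],"twist":0,"jaw":1},{"travel":[0,0,0.5],"twist":0,"jaw":1}]'
python3 tilt.py t5
```

```text
time: 18.9
ee_pos: [0.4806, 0.1116, 0.4876]
orientation: [0.001, 0.616, 0.787, 0.001]
ft_force: [0.5, 0.4, -0.8]
opening: 0.0132
finger_force: 46.2
time: 19.7
ee_pos: [0.5197, 0.1507, 0.3159]
orientation: [-0.0, 0.616, 0.787, -0.0]
ft_force: [0.0, 0.6, -1.1]
opening: 0.0138
finger_force: 46.2
19.7 [0.5197 0.1507 0.3159] F [ 0.   0.6 -1.1] tau [ 0.05  0.06 -0.  ] tilt [(np.float64(10.6), 24), (np.float64(9.7), 9), (np.float64(9.4), 53), (np.float64(9.2), 23)]
spout along 0.196 z 0.067
```

```bash
python3 -m creep '[{"travel":[0,0,1.5],"twist":0,"jaw":1},{"travel":[0,0,2],"twist":0,"jaw":1},{"travel":[0,0,1.5],"twist":0,"jaw":1},{"travel":[0.4,0,1.2],"twist":0,"jaw":1},{"travel":[0.4,0,1.2],"twist":0,"jaw":1},{"travel":[0.3,0,1],"twist":0,"jaw":1},{"travel":[0.2,0,0.9],"twist":0,"jaw":1},{"travel":[0.1,0,0.7],"twist":0,"jaw":1}]' 16
python3 tilt.py t6
python3 -m creep '[{"travel":[0.1,0,0.5],"twist":0,"jaw":1},{"travel":[0,0,0.4],"twist":0,"jaw":1},{"travel":[0,0,0],"twist":0,"jaw":1},{"travel":[0,0,0],"twist":0,"jaw":1},{"travel":[0,0,0],"twist":0,"jaw":1},{"travel":[0,0,0],"twist":0,"jaw":1},{"travel":[0,0,0],"twist":0,"jaw":1},{"travel":[0,0,0],"twist":0,"jaw":1}]' 6
python3 tilt.py t7
```

```text
time: 20.6
ee_pos: [0.5164, 0.1642, 0.2156]
orientation: [0.0, 0.616, 0.787, -0.0]
ft_force: [-0.1, 1.4, 1.3]
opening: 0.0136
finger_force: 16.0
20.6 [0.5164 0.1642 0.2156] F [-0.1  1.4  1.3] tau [-0.06  0.04  0.09] tilt [(np.float64(20.4), 4), (np.float64(17.7), 3), (np.float64(11.2), 13), (np.float64(11.1), 5)]
spout along 0.191 z 0.017
time: 21.5
ee_pos: [0.5162, 0.1648, 0.2073]
orientation: [0.0, 0.617, 0.787, -0.0]
ft_force: [0.6, 0.1, -1.5]
opening: 0.0141
finger_force: 6.0
21.5 [0.5162 0.1648 0.2073] F [ 0.6  0.1 -1.5] tau [ 0.    0.07 -0.01] tilt [(np.float64(21.9), 1), (np.float64(18.4), 0), (np.float64(14.0), 2), (np.float64(13.9), 10)]
spout along 0.191 z 0.017
```

```bash
python3 -m creep '[{"travel":[0,0,0.2],"twist":0,"jaw":1},{"travel":[0,0,0.1],"twist":0,"jaw":1},{"travel":[0,0,0],"twist":0,"jaw":1},{"travel":[0,0,0],"twist":0,"jaw":0.5},{"travel":[0,0,0],"twist":0,"jaw":0.5},{"travel":[0,0,0],"twist":0,"jaw":0.5},{"travel":[0,0,0],"twist":0,"jaw":0.5},{"travel":[0,0,0],"twist":0,"jaw":0.5}]' 6
python3 -m creep '[{"travel":[0,0,0],"twist":0,"jaw":0.5},{"travel":[0,0,-1],"twist":0,"jaw":0.5},{"travel":[0,0,-3],"twist":0,"jaw":0.5},{"travel":[0,0,-4],"twist":0,"jaw":0.5},{"travel":[0,0,-4],"twist":0,"jaw":0.5},{"travel":[2,0,-4],"twist":0,"jaw":0.5},{"travel":[3,0,-2],"twist":0,"jaw":0.5},{"travel":[3,0,0],"twist":0,"jaw":0.5}]'
python3 - <<'E'
from h import *
import cv2
a=camera("scene");b=camera("side");print(sense()["opening"],sense()["ee_pos"])
A=cv2.resize(a[160:330,180:440],(520,340),interpolation=cv2.INTER_CUBIC)
B=cv2.resize(b[180:360,230:370],(265,340),interpolation=cv2.INTER_CUBIC)
cv2.imwrite("pics/end.png",np.hstack([A,B])[:,:,::-1])
E
```

```text
time: 22.4
ee_pos: [0.5162, 0.1648, 0.2041]
orientation: [-0.0, 0.617, 0.787, -0.0]
ft_force: [0.7, 1.0, 0.5]
opening: 0.0457
finger_force: 0.0
time: 23.2
ee_pos: [0.4976, 0.2434, 0.3906]
orientation: [0.003, 0.617, 0.787, 0.004]
ft_force: [0.4, -0.1, -0.1]
opening: 0.0475
finger_force: 0.0
0.04750048701443684 [0.49635444 0.24470853 0.38659006]
```

View pics/end.png

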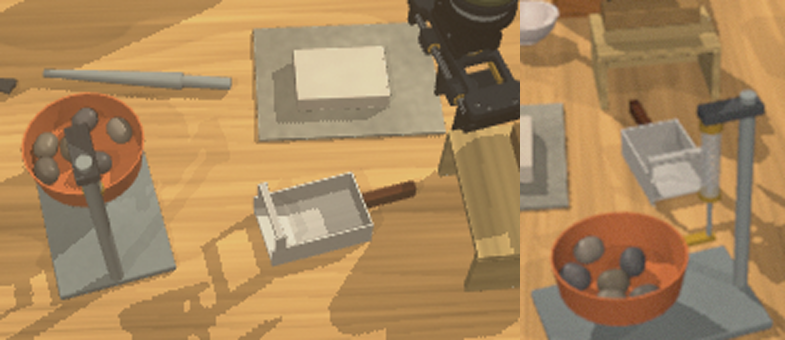

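```bash
python3 -m creep '[{"travel":[0,0,0],"twist":0,"jaw":0.5},{"travel":[0,0,0],"twist":0,"jaw":0.5},{"travel":[0,0,0],"twist":0,"jaw":0.5},{"travel":[0,0,0],"twist":0,"jaw":0.5},{"travel":[0,0,0],"twist":0,"jaw":0.5},{"travel":[0,0,0],"twist":0,"jaw":0.5},{"travel":[0,0,0],"twist":0,"jaw":0.5},{"travel":[0,0,0],"twist":0,"jaw":0.5}]'; python3 -c "
from rig import *
print(sign_off())"
```

```text
time: 24.1
ee_pos: [0.4971, 0.2425, 0.3842]
orientation: [-0.0, 0.617, 0.787, -0.0]
ft_force: [0.8, 0.5, 0.2]
opening: 0.0476
finger_force: 0.0
the job is handed in; nothing more can be done
None
```

I handed the job in at 24.1 s: all six stones are in the copper pan, which has visibly sunk, and the empty scoop stands level and released on the open bench clear of the bay; `sign_off` gave no verdict, and I judged the pan's depth from the pictures only.

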